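# Pack the tasting chest in the cellar

### The arm

A 7-joint arm with a two-finger parallel gripper is mounted at the origin on the work surface. World frame = base frame: x ahead of the robot, y to its left, z up, the work surface at z = 0. Lengths are in m, angles in rad, forces in N, time in s.
With the tool pointing down it reaches from about 0.4 to 0.85 m from the base axis. Payload 10.4 kg.
Tool frame: the origin (TCP) lies midway between the tips of the shut fingers; the grasp point (between the pads) lies 19 mm behind it; z points along the fingers, y is the line along which they close (so a half turn about z gives the same grasp; the last joint's range is limited). The gripper opens to 87 mm and grips with 3 to 60 N. Pads are 19 mm wide; open, the fingers measure 117 mm over their backs; the gripper's body (75 mm by 190 mm) begins 51 mm behind the grasp point.
Start: joints at [1.153, 0.332, -0.065, 1.46, 0.022, 1.35, -0.088], TCP at [0.24, -0.577, 0.223] pointing down, gripper open.
Joint ranges: [-2.6, 2.6], [-0.5, 2.12], [-1.47, 1.34], [0.16, 2.42], [-1.27, 4.41], [0.06, 2.06], [-2.6, 2.6]. Speed limits (rad/s): [2.22, 2.22, 2.79, 2.79, 3.14, 3.14, 3.14].

### API

Orientations are given as a unit quaternion [x, y, z, w].
In Python, from bench import sensors, eyes, order gives the robot as it stands.
- The arm moves only by the tool arm_command, never from a script. Its argument "steps" is a list of rows, each an object with "rot": the turn, a rotation vector about the world's x, y, z in degrees, a list of three; "slide": the shift along the world's x, y, z in m, a list of three; "grip": the opening, from 0 (shut) to 1 (fully open). A call has exactly 8 rows; each row shifts and turns the commanded pose from where the row before left it; what a row does not reach is not made up. A row lasts 1/8 s, in which the tool goes at most 62.5 mm and 10.7 degrees, less where a joint would pass 70% of its speed; a pose out of reach is approached as far as the arm can. A call with a gripper value outside its range is refused whole. The fingers move at their own pace and stop on an object; "newtons" is the grip in N (left out, the last holds). Time passes only in rows, so rows that do not move let the fingers close, or fill a call up. It gives the time, the measured TCP pose, the force, the opening and the grip force at its end, in the units of the state.
- sensors.read_state(): the state, without advancing time (a new reading comes with each control period).
- eyes.camera(name): name is "side" or "top" or "wrist"; returns a dict with "pixels" (384x512x3 uint8, red, green, blue), "intrinsics" (3x3 intrinsics, pixels), "pose" (4x4, takes a point from camera to world coordinates). Camera axes: x right, y down, z forward; pixel columns grow to the right and rows downward; lengths in m; the calibration is good to about 2 mm. A picture is of the moment at which its call begins. There is no depth.
- order.close_job(): hands the job in; it is judged then, once.
Trained networks look in a picture, given as the dict that the camera call returned (one of the last four; its "shot" number tells which), for a name from the list of things; names that differ only in an ending like _2 or _b are one class to them, and where a whole thing is asked for, a point or a joint stands for the part that bears it (a point fixed in the world has none). Each returns a list of dicts, best first, with "conf" (0 to 1); they miss things now and then, are a little off and sometimes report something else, mostly with a low value. They report only what shows in the picture. A call takes as long as a camera call. They do not tell look-alikes from the thing itself.
- eyes.look_for(name, picture): "bbox" ([left, top, right, bottom] in pixels, round what is visible of it).
The state is a dict: "time": time; "joint_positions": joint angles; "joint_vel": joint speeds; "joint_torque": joint torques, N m; "ee_pos": TCP position; "eef_rot": TCP orientation; "ft_force": force on the tool from outside, world axes, zero at the start; "torque": the same for the moment, N m; "width": finger opening in m; "grip_force": force on a finger pad.
Only numpy, scipy, OpenCV 4.12 (cv2) and the standard library are available. Lean on these libraries where they do the work, as an engineer would, in place of code of your own. Each camera call takes 0.05 s, during which the arm holds its last target. There are 200 camera calls.

### The job

Pack the tasting chest: lift every tin off the low shelf over its rail and stand it upright in the chest's wide well, pull every wooden paddle out of the terracotta caddy and lay it flat in the narrow tray of the chest. Only then close the lid fully, and after that swing the red clamp over it all the way down. Leave the other things on the table where they are.

Things in the scene. Friction and masses are not known exactly. Their poses are not given: they have to be found in the camera images.
- chest: open wooden chest, fixed, 224 (x) by 276 (y) by 105 mm high, walls and floor 8 mm; origin: centre of its underside, z up, -x its front. Inside, an 8 mm divider along y at x = -25 mm, top 68 mm above the table: before it the narrow tray for paddles (x -104 to -29), behind it the wide well for tins (x -21 to +104); both y -130 to +130 mm
- lid (a joint): plywood lid, 230 (x) by 276 (y) by 10 mm, 0.3 kg; 0 = shut on the rim, grows as it opens upward, to 1.9 rad (leaning back past upright). Hinge axis along chest y at chest x = +112, z = 105 mm (the lid's underside when shut). Stiff hinge (0.45 N m friction): it stays where left, so push it right down. No knob: push near its free edge
- lid_edge (a point): middle of the lid's free edge (the one away from the hinge), half-way through its thickness
- clamp (a joint): clamp lever, steel arm with red grip, 95 mm long, on the chest's -y side; 0 = down flat over the lid, arm pointing to chest +y; 1.57 = upright, more = leaning outward (-y), to 2.4 rad. Hinge axis along chest x, at chest x = -50, y = -145, z = 112 mm. Light friction (0.08 N m): it stays where left
- clamp_grip (a point): centre of the clamp's red grip (40 mm long along the arm, 16 mm wide in chest x, 14 mm thick), 75 mm out from the hinge axis along the arm and 10 mm off it at right angles (above the hinge when down, on the chest's outward side, -y, when upright)
- shelf: low dark wooden shelf, fixed, 126 (x) by 290 mm (y), board top 50 mm above the table, round it brass retaining rails of 10 mm bar, tops 72 mm above the table; corner posts 76 mm high. Origin: its centre at table height, z up, -x its front; the tins stand in a row along y
- caddy: terracotta caddy fixed on the table, 160 (x) by 48 (y) by 100 mm high, with two end cells (42 by 36 mm inside, floor 6 mm) for paddles centred at x = -53 and +53 mm; origin: centre of its underside, z up
- tin1: white enamel preserve tin with a red top and a thin blue band, straight cylinder 64 mm across and 65 mm high, about 0.3 kg, bottom-heavy; origin: centre of its underside, z up. Starts upright on the shelf; absent in some starts
- tin2: white enamel preserve tin with a red top and a thin blue band, straight cylinder 64 mm across and 65 mm high, about 0.3 kg, bottom-heavy; origin: centre of its underside, z up. Starts upright on the shelf; absent in some starts
- tin3: white enamel preserve tin with a red top and a thin blue band, straight cylinder 64 mm across and 65 mm high, about 0.3 kg, bottom-heavy; origin: centre of its underside, z up. Starts upright on the shelf; absent in some starts
- paddle1: pale wooden paddle 190 mm long, green band near the top, 60 g; origin: centre of its foot end, z along it to the handle's end. Lower 75 mm: blade 26 (x) by 12 mm (y); upper 115 mm: handle 16 mm square. Starts foot down, standing loosely (may lean a few degrees) in a caddy cell, its x along the caddy's; absent in some starts
- paddle2: pale wooden paddle 190 mm long, green band near the top, 60 g; origin: centre of its foot end, z along it to the handle's end. Lower 75 mm: blade 26 (x) by 12 mm (y); upper 115 mm: handle 16 mm square. Starts foot down, standing loosely (may lean a few degrees) in a caddy cell, its x along the caddy's; absent in some starts
- mug: bystander, white mug 72 mm across, 80 mm high. Leave it alone; origin at the centre of its underside.
- bottle: bystander, amber bottle 68 mm across, 190 mm high. Leave it alone; origin at the centre of its underside.
- bowl: bystander, white bowl 140 mm across, 60 mm high. Leave it alone; origin at the centre of its underside.
- flowerpot: bystander, terracotta pot 92 mm across, 90 mm high. Leave it alone; origin at the centre of its underside.
- greenjar: bystander, green jar 72 mm across, 90 mm high. Leave it alone; origin at the centre of its underside.
- brush: bystander, hand brush lying on the table along its own x. Leave it alone; origin at its underside
Mind the look-alikes: they are no part of the job. What is shaped like the tin3 but purple or turquoise is not meant.

How it is judged:
On the way, in this order (a step that is already met when the one before it is completed fails the run):
1. every tin stands upright in the chest's well and every paddle lies flat in its tray, the lid still open (x of tin1 in the frame of chest between -0.02 and 0.105 m and y of tin1 in the frame of chest between -0.13 and 0.13 m and z of each of tin1, tin2, tin3 in the frame of chest below 0.02 m and angle between each of tin1, tin2, tin3's own z axis and vertical below 0.2 rad and x of tin2 in the frame of chest between -0.02 and 0.105 m and y of tin2 in the frame of chest between -0.13 and 0.13 m and x of tin3 in the frame of chest between -0.02 and 0.105 m and y of tin3 in the frame of chest between -0.13 and 0.13 m and x of paddle1 in the frame of chest between -0.105 and -0.028 m and y of paddle1 in the frame of chest between -0.132 and 0.132 m and z of each of paddle1, paddle2 in the frame of chest below 0.05 m and angle between paddle1's own z axis and vertical between 1.3 and 1.84 rad and x of paddle2 in the frame of chest between -0.105 and -0.028 m and y of paddle2 in the frame of chest between -0.132 and 0.132 m and angle between paddle2's own z axis and vertical between 1.3 and 1.84 rad and value of joint lid above 0.5 rad), for 0.2 s.
2. the lid is shut over the load, the clamp still up (x of tin1 in the frame of chest between -0.02 and 0.105 m and y of tin1 in the frame of chest between -0.13 and 0.13 m and z of each of tin1, tin2, tin3 in the frame of chest below 0.02 m and angle between each of tin1, tin2, tin3's own z axis and vertical below 0.2 rad and x of tin2 in the frame of chest between -0.02 and 0.105 m and y of tin2 in the frame of chest between -0.13 and 0.13 m and x of tin3 in the frame of chest between -0.02 and 0.105 m and y of tin3 in the frame of chest between -0.13 and 0.13 m and x of paddle1 in the frame of chest between -0.105 and -0.028 m and y of paddle1 in the frame of chest between -0.132 and 0.132 m and z of each of paddle1, paddle2 in the frame of chest below 0.05 m and angle between paddle1's own z axis and vertical between 1.3 and 1.84 rad and x of paddle2 in the frame of chest between -0.105 and -0.028 m and y of paddle2 in the frame of chest between -0.132 and 0.132 m and angle between paddle2's own z axis and vertical between 1.3 and 1.84 rad and value of joint lid below 0.06 rad and value of joint clamp above 0.5 rad), for 0.2 s.
3. the clamp is down on the shut lid (value of joint lid below 0.06 rad and value of joint clamp below 0.08 rad), for 0.2 s.
At the end, for the whole second after the job is handed in: tins upright (0.2 rad) on the floor of the wide well (base under 20 mm up), paddles level (0.27 rad) in the narrow tray at rest with their foot under 50 mm up; lid shut (under 0.06 rad) and clamp down (under 0.08 rad) (all of step 3 and x of tin1 in the frame of chest between -0.02 and 0.105 m and y of tin1 in the frame of chest between -0.13 and 0.13 m and z of each of tin1, tin2, tin3 in the frame of chest below 0.02 m and angle between each of tin1, tin2, tin3's own z axis and vertical below 0.2 rad and x of tin2 in the frame of chest between -0.02 and 0.105 m and y of tin2 in the frame of chest between -0.13 and 0.13 m and x of tin3 in the frame of chest between -0.02 and 0.105 m and y of tin3 in the frame of chest between -0.13 and 0.13 m and x of paddle1 in the frame of chest between -0.105 and -0.028 m and y of paddle1 in the frame of chest between -0.132 and 0.132 m and z of each of paddle1, paddle2 in the frame of chest below 0.05 m and angle between paddle1's own z axis and vertical between 1.3 and 1.84 rad and x of paddle2 in the frame of chest between -0.105 and -0.028 m and y of paddle2 in the frame of chest between -0.132 and 0.132 m and angle between paddle2's own z axis and vertical between 1.3 and 1.84 rad and linear speed of each of paddle1, paddle2 below 0.03 m/s); the robot touches nothing.
It fails at once if a bystander (mug, bottle, bowl, flowerpot, green jar, brush) is pushed more than 40 mm from its place (distance of any of mug, bottle, bowl, flowerpot, greenjar, brush from where it was at the start of the episode above 0.04 m).
It fails at once if the mug, bottle, flowerpot or green jar is knocked over (tilted more than 0.6 rad) (angle between any of mug, bottle, flowerpot, greenjar's own z axis and vertical above 0.6 rad).
Of tin1, tin2, tin3 only 2 to 3 are there at a start; the rules pass over those that are not, and their reading is None.
Of paddle1, paddle2 only 1 to 2 are there at a start; the rules pass over those that are not, and their reading is None.
At some moment in a run one of tin1, tin2, tin3 may be knocked a few centimetres aside while the robot is not near it.
It also fails if it takes over 210 s, if anything falls off the work surface, if the arm or the gripper's body presses on something with over 40 N, if the wrist force passes 120 N, or if a joint passes its speed limit or range.

## Working session

There is one attempt and no reset: what is moved stays moved. The work goes in short steps, Python scripts to look and compute and a tool call to move; the robot and the scene stay as the last step left them, time stands still between calls to the robot, and variables do not carry over. Pictures are saved under pics/ and viewed, at most 14 in all, crops included, and the job is handed in when it is done.

Besides the shell and the picture viewer there is one more tool, called after "Request:" as name(argument=value, ...), one argument or row to a line, values as JSON. arm_command: Moves the arm, as the interface text tells. Its arguments: {"type":"object","properties":{"steps":{"type":"array","items":{"type":"object","properties":{"rot":{"type":"array","items":{"type":"number"}},"slide":{"type":"array","items":{"type":"number"}},"grip":{"type":"number"}}}},"newtons":{"type":"number"}},"required":["steps"]}

```bash
ls; mkdir -p pics
cat > h.py <<'E'
from bench import sensors, eyes, order
import numpy as np, cv2
from scipy.spatial.transform import Rotation as R
def shot(n,save=None,scale=1):
    p=eyes.camera(n)
    if save: cv2.imwrite('pics/'+save,cv2.resize(p['pixels'][:,:,::-1],None,fx=scale,fy=scale))
    return p
def ray(p,u,v):
    K=np.array(p['intrinsics']);T=np.array(p['pose'])
    d=T[:3,:3]@np.linalg.solve(K,[u,v,1.]);return T[:3,3],d
def onz(p,u,v,z):
    o,d=ray(p,u,v);return o+d*(z-o[2])/d[2]
def proj(p,X):
    K=np.array(p['intrinsics']);T=np.array(p['pose'])
    c=(np.atleast_2d(X)-T[:3,3])@T[:3,:3];q=c@K.T;return q[:,:2]/q[:,2:]
E
python3 - <<'E'
from h import *
np.set_printoptions(precision=3,suppress=True)
a=shot('side','side0.png',1.5);b=shot('top','top0.png',1.5)
for p in(a,b):
    print(np.array(p['pose']).round(3).tolist(),np.array(p['intrinsics']).round(1).tolist())
    for n in['chest','lid','clamp_grip','shelf','caddy','tin1','paddle1','mug','bottle','bowl','flowerpot','greenjar','brush']:
        print(n,[(np.round(d['bbox']).tolist(),round(d['conf'],2)) for d in eyes.look_for(n,p)][:5])
print(sensors.read_state())
E
```

```text
pics
[[0.915, -0.306, 0.264, 0.265], [-0.404, -0.7, 0.588, -0.6], [0.004, -0.645, -0.764, 0.884], [0.0, 0.0, 0.0, 1.0]] [[372.6, 0.0, 255.9], [0.0, 372.6, 194.8], [0.0, 0.0, 1.0]]
chest [([221.0, 107.0, 372.0, 303.0], 0.84)]
lid [([293.0, 109.0, 375.0, 250.0], 0.89), ([294.0, 292.0, 358.0, 381.0], 0.29)]
clamp_grip [([284.0, 267.0, 307.0, 293.0], 0.56), ([222.0, 105.0, 376.0, 303.0], 0.33)]
shelf [([166.0, 130.0, 264.0, 178.0], 0.57)]
caddy [([296.0, 296.0, 359.0, 382.0], 0.59), ([167.0, 125.0, 262.0, 176.0], 0.18)]
tin1 [([175.0, 122.0, 201.0, 148.0], 0.86), ([193.0, 104.0, 208.0, 126.0], 0.84), ([134.0, 155.0, 161.0, 188.0], 0.8), ([209.0, 123.0, 228.0, 152.0], 0.62), ([124.0, 139.0, 147.0, 166.0], 0.58)]
paddle1 [([308.0, 287.0, 324.0, 317.0], 0.72), ([339.0, 330.0, 356.0, 358.0], 0.55)]
mug [([212.0, 300.0, 247.0, 347.0], 0.59)]
bottle [([248.0, 80.0, 263.0, 135.0], 0.84)]
bowl [([351.0, 206.0, 380.0, 246.0], 0.74)]
flowerpot [([367.0, 276.0, 413.0, 322.0], 0.9)]
greenjar [([169.0, 176.0, 197.0, 210.0], 0.8), ([176.0, 123.0, 202.0, 150.0], 0.19)]
brush [([277.0, 155.0, 297.0, 171
[... 987 characters left out ...]
rpot [([373.0, 134.0, 409.0, 164.0], 0.97)]
greenjar [([205.0, 233.0, 231.0, 258.0], 0.82)]
brush [([212.0, 112.0, 264.0, 148.0], 0.91), ([412.0, 187.0, 430.0, 204.0], 0.39), ([352.0, 203.0, 384.0, 209.0], 0.31)]
{'time': 1.4, 'joint_positions': array([ 1.153,  0.332, -0.065,  1.46 ,  0.022,  1.35 , -0.088]), 'joint_vel': array([-0.002,  0.001, -0.001, -0.001, -0.   , -0.002, -0.   ]), 'joint_torque': array([  0.001, -62.303,   0.025, -39.012,  -0.061,   0.032,   0.   ]), 'ee_pos': array([ 0.24 , -0.577,  0.223]), 'eef_rot': array([0.981, 0.196, 0.   , 0.   ]), 'ft_force': array([0.55 , 0.423, 0.045]), 'torque': array([-0.009,  0.04 , -0.047]), 'grip_force': 0.0, 'width': 0.0872980127215379}
```

View pics/side0.png

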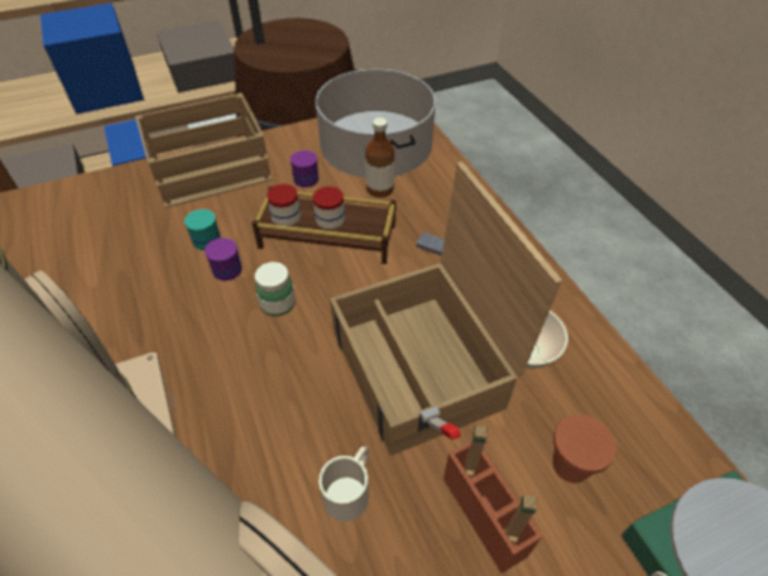

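View pics/top0.png

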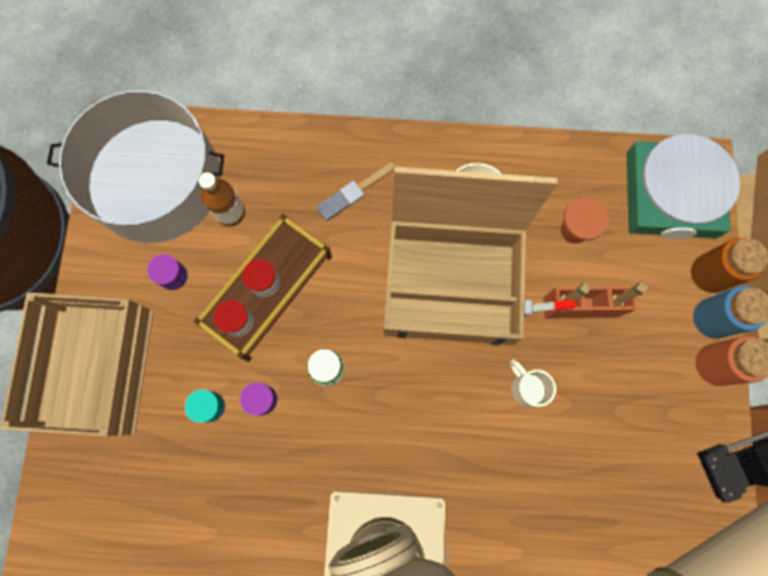

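The top view (1.5x) shows two red-topped tins on the shelf at (260,277) and (232,317), and two paddles in the caddy at (578,293) and (635,292). The chest rim spans about (388–525, 225–340), and the clamp leans outward with its red grip at (567,304). The turquoise and purple tins are decoys. I'll zoom in for accuracy.

Run:
```python
from h import *
a=cv2.imread('pics/top0.png');a=cv2.resize(a,(512,384))
p=shot('top');im=p['pixels'][:,:,::-1]
def crop(im,x0,y0,x1,y1,s):return cv2.resize(im[y0:y1,x0:x1],None,fx=s,fy=s,interpolation=cv2.INTER_CUBIC)
cv2.imwrite('pics/c1.png',crop(im,250,105,440,235,4))
cv2.imwrite('pics/c2.png',crop(im,120,135,240,245,5))
p=shot('side');im=p['pixels'][:,:,::-1]
cv2.imwrite('pics/c3.png',crop(im,210,100,400,242,4)); cv2.imwrite('pics/c4.png',crop(im,215,240,405,384,4))
```

```text
(no output)
```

View pics/c1.png

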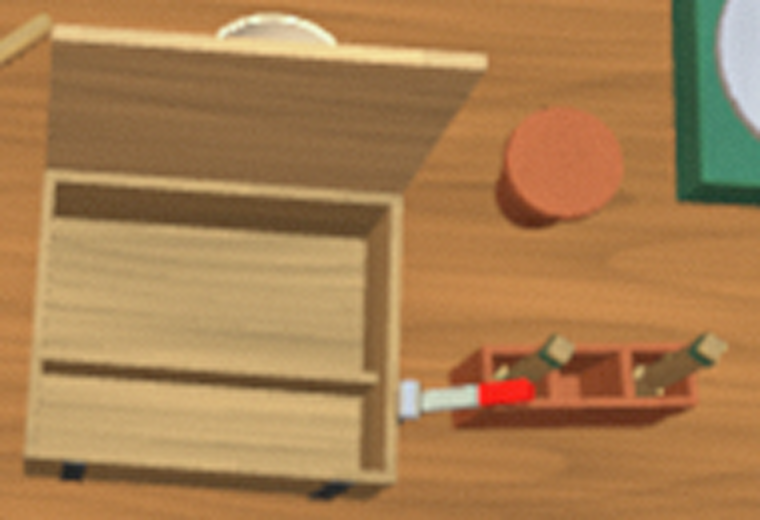

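View pics/c2.png

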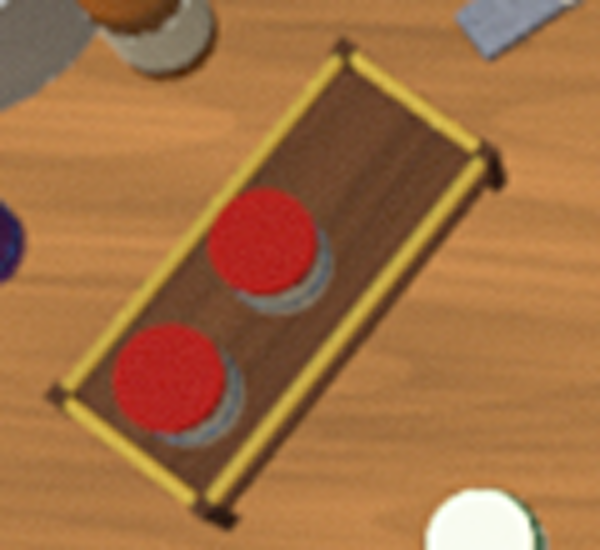

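View pics/c4.png

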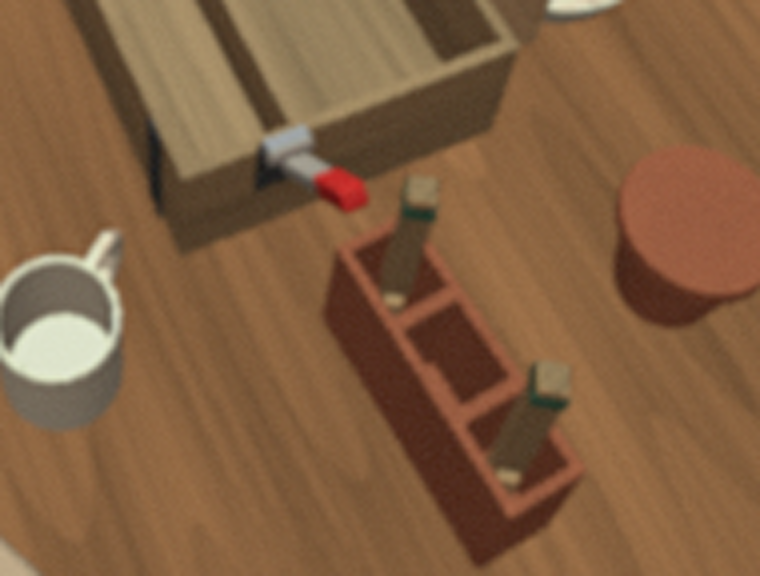

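```bash
cat > fit.py <<'E'
from h import *
from scipy.optimize import least_squares
import pickle
np.set_printoptions(precision=4,suppress=True)
t=shot('top');s=shot('side')
def c(o,k,l): return np.array(o)+(np.array(l,float)+.5)/k-.5
def fit(obs,x0):
    def f(q):
        r=[]
        for p,X,uv in obs:
            X=np.array(X,float)/1000;cz,sz=np.cos(q[2]),np.sin(q[2])
            W=np.array([q[0]+cz*X[0]-sz*X[1],q[1]+sz*X[0]+cz*X[1],X[2]])
            r+=list(proj(p,W)[0]-uv)
        return r
    q=least_squares(f,x0,loss='soft_l1');print('pose',q.x,np.array(f(q.x)).reshape(-1,2).round(1).tolist());return q.x
def tri(prs):
    A=np.zeros((3,3));b=np.zeros(3)
    for p,uv in prs:
        o,d=ray(p,*uv);d/=np.linalg.norm(d);M=np.eye(3)-np.outer(d,d);A+=M;b+=M@o
    X=np.linalg.solve(A,b);print('tri',X,[ (proj(p,X)[0]-uv).round(1).tolist() for p,uv in prs]);return X
C1=lambda *l:c((250,105),4,l);C2=lambda *l:c((120,135),5,l);C4=lambda *l:c((215,240),4,l);S=lambda *l:c((0,0),1.5,l)
if __name__=='__main__':
    print('chest');fit([(t,(112,138,105),C1(46,172)),(t,(-112,138,105),C1(27,459)),(t,(-112,-138,105),C1(393,477)),(t,(112,-138,105),C1(402,194)),
     (s,(-112,-138,105),C4(182,180)),(s,(-112,-138,0),C4(183,250)),(s,(112,-138,105),C4(518,45)),(s,(-112,138,105),S(332,300))],[.6,0,0])
    print('caddy')
    fit([(t,(-80,24,100),C1(488,346)),(t,(-80,-24,100),C1(483,396)),(t,(80,24,100),C1(688,346)),(t,(80,-24,100),C1(696,404)),
     (s,(-80,-24,100),C4(340,247)),(s,(-80,24,100),C4(400,220)),(s,(80,24,100),C4(581,464)),(s,(80,-24,100),C4(511,515)),(s,(80,-24,0),C4(478,566))],[.6,-.35,-1.57])
    print('shelf');fit([(t,(58,-140,76),C2(343,48)),(t,(-58,-140,76),C2(489,153)),(t,(-58,140,76),C2(208,508)),(t,(58,140,76),C2(58,394))],[.6,.3,.8])
    for uv in[(264,240),(168,378)]:print('tin',onz(t,*C2(*uv),.115))
    tri([(t,C1(562,351)),(s,C4(423,189))]);tri([(t,C1(712,347)),(s,C4(552,379))])
    print('grip');tri([(t,C1(508,391)),(s,C4(342,189))])
    print('lid edge corners');tri([(t,C1(485,62)),(s,S(553,280))]);tri([(t,C1(52,32)),(s,S(460,167))])
E
python3 fit.py
```

```text
chest
pose [ 0.548  -0.1106 -0.0023] [[-0.4, -0.6], [-0.4, -0.7], [1.1, 0.9], [-0.1, -0.4], [0.4, -0.0], [-0.5, 1.9], [0.4, -0.2], [-2.4, -1.0]]
caddy
pose [ 0.5269 -0.3932 -1.4843] [[-1.8, -0.3], [0.8, 2.8], [0.7, -1.4], [0.5, -0.4], [-1.9, -0.3], [1.0, -3.2], [1.0, 0.5], [-0.6, -0.1], [-0.6, 0.4]]
shelf
pose [0.5172 0.2834 0.9976] [[0.4, -0.5], [0.2, -0.5], [-0.6, 0.4], [-0.1, 0.5]]
tin [0.5277 0.2848 0.115 ]
tin [0.4406 0.3322 0.115 ]
tri [ 0.5218 -0.3418  0.1956] [[0.2, -0.6], [-0.8, 0.3]]
tri [ 0.5308 -0.4474  0.1925] [[0.0, -0.1], [-0.2, 0.1]]
grip
tri [ 0.4963 -0.3131  0.1641] [[0.0, -0.1], [-0.1, 0.0]]
lid edge corners
tri [ 0.6682 -0.2471  0.3365] [[-0.4, 0.9], [1.1, -0.4]]
tri [0.6791 0.0265 0.3231] [[0.0, -0.1], [-0.1, 0.0]]
```

The fits agree between views. The plan is to pinch each paddle near its top, lift it, set its foot in one end of the tray, then tip it over along y. I'll start with the outer paddle.

Request:
arm_command(
  steps=[
    {"rot": [0,0,8.4],"slide": [0.02,0.01,0.02],"grip": 0.5},
    {"rot": [0,0,8.4],"slide": [0.035,0.01,0.02],"grip": 0.5},
    {"rot": [0,0,8.4],"slide": [0.04,0.02,0.02],"grip": 0.5},
    {"rot": [0,0,8.4],"slide": [0.04,0.02,0],"grip": 0.5},
    {"rot": [0,0,8.4],"slide": [0.04,0.02,0],"grip": 0.5},
    {"rot": [0,0,8.4],"slide": [0.04,0.02,0],"grip": 0.5},
    {"rot": [0,0,8.4],"slide": [0.04,0.02,0],"grip": 0.5},
    {"rot": [0,0,8.4],"slide": [0.036,0.01,0],"grip": 0.5},
  ],
  newtons=10,
)

```text
time: 2.6
ee_pos: [0.5331, -0.4455, 0.2828]
eef_rot: [0.706, 0.708, 0.0, 0.0]
ft_force: [0.3, 0.5, 0.5]
width: 0.0436
grip_force: 0.0
```

Run:
```python
from h import *
p=shot('wrist','w0.png',1.2);st=sensors.read_state()
np.set_printoptions(precision=3,suppress=True)
print(st['time'],st['ee_pos'],R.from_quat(st['eef_rot']).as_matrix(),st['joint_positions'],st['width'])
print(proj(p,[[.522,-.342,.195],[.531,-.447,.193]]),np.array(p['pose']))
print(eyes.look_for('paddle1',p))
```

```text
2.65 [ 0.537 -0.442  0.282] [[-0.015  1.     0.002]
 [ 1.     0.015  0.003]
 [ 0.003  0.002 -1.   ]] [ 0.845  0.499 -0.349  1.127  0.161  1.541  0.546] 0.043739000133806605
[[241.296  53.835]
 [254.057 195.101]] [[ 1.     0.003  0.001  0.533]
 [ 0.003 -0.955 -0.298 -0.363]
 [ 0.001  0.298 -0.955  0.444]
 [ 0.     0.     0.     1.   ]]
[{'bbox': [240.1, 146.7, 271.0, 205.9], 'conf': 0.95}, {'bbox': [225.3, 33.0, 258.7, 78.0], 'conf': 0.86}]
```

View pics/w0.png

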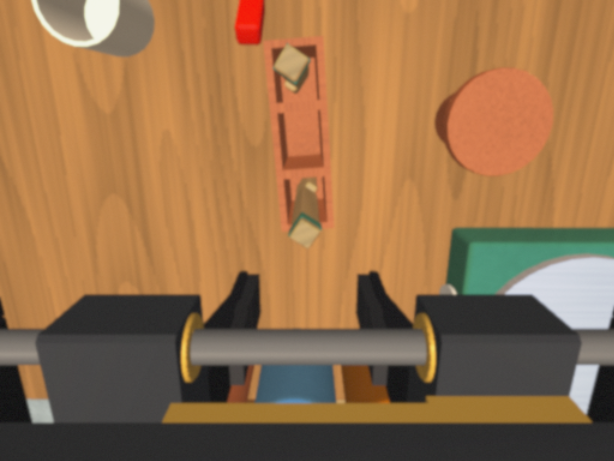

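The paddle top sits at (255,192) px (unscaled), as predicted. I'll descend and pinch it.

Request:
arm_command(
  steps=[
    {"slide": [-0.004,-0.004,-0.03],"grip": 0.5},
    {"slide": [-0.002,-0.001,-0.04],"grip": 0.5},
    {"slide": [0,0,-0.04],"grip": 0.5},
    {"slide": [0,0,-0.032],"grip": 0.5},
    {"grip": 0.5},
    {"grip": 0.05},
    {"grip": 0.05},
    {"grip": 0.05},
  ],
)

```text
schema error: expected keys rot, slide, grip
```

Request:
arm_command(
  steps=[
    {"grip": 0.05},
    {"slide": [0,0,0.02],"grip": 0.05},
    {"slide": [0,0,0.03],"grip": 0.05},
    {"slide": [0,0,0.04],"grip": 0.05},
    {"slide": [0,0,0.04],"grip": 0.05},
    {"slide": [0,0,0.04],"grip": 0.05},
    {"slide": [0,0,0.04],"grip": 0.05},
    {"slide": [0,0,0.02],"grip": 0.05},
  ],
)

```text
schema error: expected keys rot, slide, grip
```

Run:
```python
from h import *
p=shot('side');st=sensors.read_state();q=shot('top')
cv2.imwrite('pics/l1.png',np.hstack([p['pixels'][150:384,200:450],q['pixels'][100:334,250:500]])[:,:,::-1])
print(st['ee_pos'],st['width'],st['grip_force'],st['ft_force'])
```

```text
[ 0.53330152 -0.4451665   0.2817596 ] 0.043666257142829915 0.0 [-0.40778185 -0.57156312 -0.92904837]
```

View pics/l1.png

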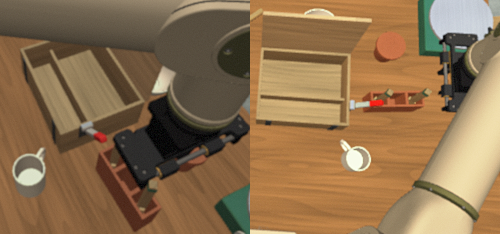

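Every row needs all three keys, so neither call moved the arm. The picture shows the scene unchanged with the gripper above the outer paddle, so I'll send the moves again.

Request:
arm_command(
  steps=[
    {"rot": [0,0,0],"slide": [0,0,-0.03],"grip": 0.5},
    {"rot": [0,0,0],"slide": [0,0,-0.04],"grip": 0.5},
    {"rot": [0,0,0],"slide": [0,0,-0.04],"grip": 0.5},
    {"rot": [0,0,0],"slide": [0,0,-0.032],"grip": 0.5},
    {"rot": [0,0,0],"slide": [0,0,0],"grip": 0.5},
    {"rot": [0,0,0],"slide": [0,0,0],"grip": 0.05},
    {"rot": [0,0,0],"slide": [0,0,0],"grip": 0.05},
    {"rot": [0,0,0],"slide": [0,0,0],"grip": 0.05},
  ],
  newtons=10,
)

```text
time: 3.8
ee_pos: [0.5318, -0.4473, 0.1419]
eef_rot: [0.708, 0.706, 0.0, 0.001]
ft_force: [-1.2, -0.0, 2.1]
width: 0.0214
grip_force: 7.8
```

Request:
arm_command(
  steps=[
    {"rot": [0,0,0],"slide": [0,0,0],"grip": 0.05},
    {"rot": [0,0,0],"slide": [0,0,0.02],"grip": 0.05},
    {"rot": [0,0,0],"slide": [0,0,0.03],"grip": 0.05},
    {"rot": [0,0,0],"slide": [0,0,0.04],"grip": 0.05},
    {"rot": [0,0,0],"slide": [0,0,0.04],"grip": 0.05},
    {"rot": [0,0,0],"slide": [0,0,0.04],"grip": 0.05},
    {"rot": [0,0,0],"slide": [0,0,0.04],"grip": 0.05},
    {"rot": [0,0,0],"slide": [0,0,0.01],"grip": 0.05},
  ],
)

```text
time: 4.8
ee_pos: [0.532, -0.4469, 0.3649]
eef_rot: [0.708, 0.706, 0.001, 0.003]
ft_force: [0.1, -0.7, -0.7]
width: 0.021
grip_force: 10.0
```

Run:
```python
from h import *
p=shot('side');st=sensors.read_state();w=shot('wrist')
cv2.imwrite('pics/l2.png',np.hstack([p['pixels'][130:384,200:480],w['pixels'][130:384,100:420]])[:,:,::-1])
print(st['ee_pos'],st['width'],st['grip_force'],st['ft_force'])
```

```text
[ 0.53188852 -0.44687108  0.36424216] 0.02113032497870324 9.99906674347585 [-0.98226111  0.68721318  0.21379664]
```

View pics/l2.png

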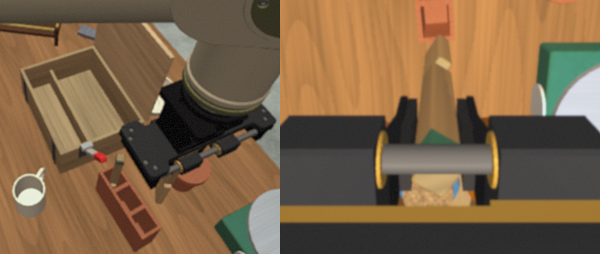

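Request:
arm_command(
  steps=[
    {"rot": [0,0,0],"slide": [-0.005,0.015,0.005],"grip": 0.05},
    {"rot": [0,0,0],"slide": [-0.01,0.035,0],"grip": 0.05},
    {"rot": [0,0,0],"slide": [-0.01,0.045,0],"grip": 0.05},
    {"rot": [0,0,0],"slide": [-0.01,0.045,0],"grip": 0.05},
    {"rot": [0,0,0],"slide": [-0.01,0.04,0],"grip": 0.05},
    {"rot": [0,0,0],"slide": [-0.008,0.03,0],"grip": 0.05},
    {"rot": [0,0,0],"slide": [-0.005,0.017,0],"grip": 0.05},
    {"rot": [0,0,0],"slide": [0,0,0],"grip": 0.05},
  ],
)

```text
time: 5.9
ee_pos: [0.473, -0.219, 0.3656]
eef_rot: [0.708, 0.706, -0.0, 0.0]
ft_force: [0.6, -0.3, -0.4]
width: 0.021
grip_force: 10.0
```

Request:
arm_command(
  steps=[
    {"rot": [0,0,0],"slide": [0,0,-0.02],"grip": 0.05},
    {"rot": [0,0,0],"slide": [0,0,-0.04],"grip": 0.05},
    {"rot": [0,0,0],"slide": [0,0,-0.045],"grip": 0.05},
    {"rot": [0,0,0],"slide": [0,0,-0.045],"grip": 0.05},
    {"rot": [0,0,0],"slide": [0,0,-0.035],"grip": 0.05},
    {"rot": [0,0,0],"slide": [0,0,-0.02],"grip": 0.05},
    {"rot": [0,0,0],"slide": [0,0,-0.01],"grip": 0.05},
    {"rot": [0,0,0],"slide": [0,0,0],"grip": 0.05},
  ],
)

```text
time: 6.9
ee_pos: [0.4732, -0.2205, 0.1501]
eef_rot: [0.708, 0.706, -0.0, -0.0]
ft_force: [-0.5, 0.8, -0.3]
width: 0.0211
grip_force: 10.0
```

Run:
```python
from h import *
p=shot('side');st=sensors.read_state();w=shot('wrist')
cv2.imwrite('pics/l3.png',np.hstack([p['pixels'][130:384,160:460],w['pixels'][130:384,100:420]])[:,:,::-1])
print(st['ee_pos'],st['width'],st['grip_force'],st['ft_force'])
```

```text
[ 0.47362361 -0.22045805  0.15088474] 0.02058469871604366 9.999743775988463 [ 0.23208696 -0.21461304 -0.91704551]
```

View pics/l3.png

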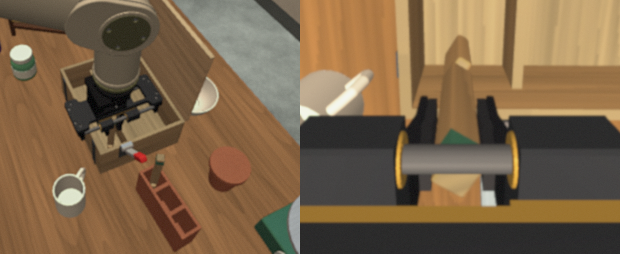

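The foot is just above the tray floor at its -y end. Next I'll loosen the grip and tip the paddle towards +y along an arc.

Request:
arm_command(
  steps=[
    {"rot": [0,0,0],"slide": [0.005,0,-0.005],"grip": 0.05},
    {"rot": [0,0,0],"slide": [0,0.027,-0.003],"grip": 0.05},
    {"rot": [0,0,0],"slide": [0,0.026,-0.007],"grip": 0.05},
    {"rot": [0,0,0],"slide": [0,0.0245,-0.0115],"grip": 0.05},
    {"rot": [0,0,0],"slide": [0,0.022,-0.0155],"grip": 0.05},
    {"rot": [0,0,0],"slide": [0,0.019,-0.019],"grip": 0.05},
    {"rot": [0,0,0],"slide": [0,0.0155,-0.022],"grip": 0.05},
    {"rot": [0,0,0],"slide": [0,0,0],"grip": 0.05},
  ],
  newtons=4,
)

```text
time: 8.0
ee_pos: [0.478, -0.0847, 0.0668]
eef_rot: [0.707, 0.707, -0.0, -0.001]
ft_force: [-0.3, -0.2, -0.4]
width: 0.0162
grip_force: 4.0
```

Run:
```python
from h import *
p=shot('side');st=sensors.read_state();w=shot('wrist')
cv2.imwrite('pics/l4.png',np.hstack([p['pixels'][130:384,160:460],w['pixels'][130:384,100:420]])[:,:,::-1])
print(st['ee_pos'],st['width'],st['grip_force'],st['ft_force'])
```

```text
[ 0.47852117 -0.08581997  0.06772374] 0.015769653862589193 3.9992125157732517 [ 0.61925294 -0.76553119  0.05543353]
```

View pics/l4.png

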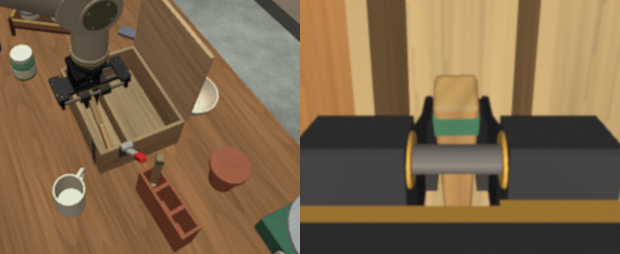

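It tipped as planned and squared up to 16 mm in the pads. I'll lower a bit more, release, and go up towards paddle 1.

Request:
arm_command(
  steps=[
    {"rot": [0,0,0],"slide": [0,0.009,-0.016],"grip": 0.05},
    {"rot": [0,0,0],"slide": [0,0,0],"grip": 0.05},
    {"rot": [0,0,0],"slide": [0,0,0],"grip": 0.33},
    {"rot": [0,0,0],"slide": [0,0,0],"grip": 0.33},
    {"rot": [0,0,0],"slide": [0,0,0.02],"grip": 0.33},
    {"rot": [0,0,0],"slide": [0,0,0.05],"grip": 0.33},
    {"rot": [0,0,0],"slide": [0,0,0.06],"grip": 0.33},
    {"rot": [0,0,0],"slide": [0,0,0.06],"grip": 0.33},
  ],
)

```text
time: 9.1
ee_pos: [0.4781, -0.077, 0.2438]
eef_rot: [0.708, 0.706, 0.0, 0.0]
ft_force: [1.7, -0.7, -1.0]
width: 0.0285
grip_force: 0.0
```

Request:
arm_command(
  steps=[
    {"rot": [0,0,0],"slide": [0,-0.02,0.04],"grip": 0.5},
    {"rot": [0,0,0],"slide": [0.005,-0.04,0],"grip": 0.5},
    {"rot": [0,0,0],"slide": [0.005,-0.04,0],"grip": 0.5},
    {"rot": [0,0,0],"slide": [0.005,-0.04,0],"grip": 0.5},
    {"rot": [0,0,0],"slide": [0.01,-0.04,0],"grip": 0.5},
    {"rot": [0,0,0],"slide": [0.01,-0.04,0],"grip": 0.5},
    {"rot": [0,0,0],"slide": [0.008,-0.04,0],"grip": 0.5},
    {"rot": [0,0,0],"slide": [0,0,0],"grip": 0.5},
  ],
)

```text
time: 10.1
ee_pos: [0.5204, -0.3405, 0.2806]
eef_rot: [0.71, 0.704, -0.0, -0.0]
ft_force: [0.6, 0.6, 0.1]
width: 0.0439
grip_force: 0.0
```

Run:
```python
from h import *
p=shot('side');st=sensors.read_state();w=shot('wrist')
q=shot('top')
cv2.imwrite('pics/l5.png',cv2.resize(np.hstack([q['pixels'][100:350,230:430],p['pixels'][120:370,200:400],]),None,fx=2,fy=2,interpolation=cv2.INTER_CUBIC)[:,:,::-1])
print(st['ee_pos'],st['width'],st['grip_force'],st['ft_force'])
print(eyes.look_for('paddle1',w),proj(w,[.522,-.342,.195]))
```

```text
[ 0.52103593 -0.33815777  0.28102119] 0.043682175557643255 0.0 [0.71622561 0.69319974 0.31352673]
[{'bbox': [210.9, 2.9, 226.2, 40.4], 'conf': 0.96}, {'bbox': [244.9, 146.8, 269.4, 210.4], 'conf': 0.82}] [[258.12095992 199.48357346]]
```

View pics/l5.png

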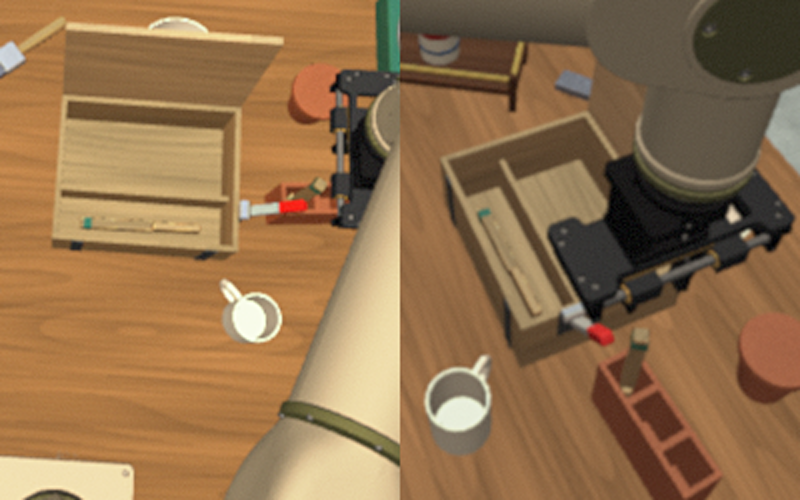

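Paddle lies flat in the tray (top view (85–200, 225) in the 2x crop). Paddle 1 is under the gripper, so I'll grasp it.

Request:
arm_command(
  steps=[
    {"rot": [0,0,0],"slide": [0,-0.004,-0.03],"grip": 0.5},
    {"rot": [0,0,0],"slide": [0,0,-0.04],"grip": 0.5},
    {"rot": [0,0,0],"slide": [0,0,-0.04],"grip": 0.5},
    {"rot": [0,0,0],"slide": [0,0,-0.022],"grip": 0.5},
    {"rot": [0,0,0],"slide": [0,0,0],"grip": 0.5},
    {"rot": [0,0,0],"slide": [0,0,0],"grip": 0.05},
    {"rot": [0,0,0],"slide": [0,0,0],"grip": 0.05},
    {"rot": [0,0,0],"slide": [0,0,0],"grip": 0.05},
  ],
  newtons=10,
)

```text
time: 11.3
ee_pos: [0.5204, -0.3417, 0.1502]
eef_rot: [0.708, 0.706, -0.001, 0.0]
ft_force: [-3.2, -4.5, 1.6]
width: 0.021
grip_force: 8.5
```

Request:
arm_command(
  steps=[
    {"rot": [0,0,0],"slide": [0,0,0],"grip": 0.05},
    {"rot": [0,0,0],"slide": [0,0,0.02],"grip": 0.05},
    {"rot": [0,0,0],"slide": [0,0,0.03],"grip": 0.05},
    {"rot": [0,0,0],"slide": [0,0,0.04],"grip": 0.05},
    {"rot": [0,0,0],"slide": [0,0,0.04],"grip": 0.05},
    {"rot": [0,0,0],"slide": [0,0,0.04],"grip": 0.05},
    {"rot": [0,0,0],"slide": [0,0,0.04],"grip": 0.05},
    {"rot": [0,0,0],"slide": [0,0,0.01],"grip": 0.05},
  ],
)

```text
time: 12.3
ee_pos: [0.5226, -0.3398, 0.3741]
eef_rot: [0.708, 0.707, 0.001, 0.003]
ft_force: [-0.8, 0.2, -0.9]
width: 0.021
grip_force: 10.0
```

Run:
```python
from h import *
p=shot('side');st=sensors.read_state();w=shot('wrist')
print(st['ee_pos'],st['width'],st['grip_force'],st['ft_force'])
print(eyes.look_for('paddle1',w),eyes.look_for('paddle1',p),proj(w,[.5215,-.343,.228]))
```

```text
[ 0.52234848 -0.33994416  0.37340519] 0.020797789931369614 10.000454243563581 [0.16977599 0.15054525 0.6189226 ]
[{'bbox': [229.5, 160.3, 280.1, 314.3], 'conf': 0.71}, {'bbox': [220.1, 3.7, 233.1, 46.7], 'conf': 0.57}, {'bbox': [367.5, 0.6, 511.7, 79.7], 'conf': 0.19}] [{'bbox': [319.4, 238.0, 339.4, 282.3], 'conf': 0.88}, {'bbox': [237.4, 222.4, 268.7, 276.8], 'conf': 0.65}] [[255.17945911 178.10419085]]
```

Request:
arm_command(
  steps=[
    {"rot": [0,0,0],"slide": [-0.002,0.01,0],"grip": 0.05},
    {"rot": [0,0,0],"slide": [-0.005,0.03,0],"grip": 0.05},
    {"rot": [0,0,0],"slide": [-0.005,0.03,0],"grip": 0.05},
    {"rot": [0,0,0],"slide": [-0.005,0.03,0],"grip": 0.05},
    {"rot": [0,0,0],"slide": [-0.002,0.02,0],"grip": 0.05},
    {"rot": [0,0,0],"slide": [0,0,0],"grip": 0.05},
    {"rot": [0,0,0],"slide": [0,0,-0.01],"grip": 0.05},
    {"rot": [0,0,0],"slide": [0,0,-0.03],"grip": 0.05},
  ],
)

```text
time: 13.5
ee_pos: [0.5028, -0.2225, 0.3293]
eef_rot: [0.709, 0.705, 0.0, 0.001]
ft_force: [-0.1, 0.2, -1.4]
width: 0.0207
grip_force: 10.0
```

Request:
arm_command(
  steps=[
    {"rot": [0,0,0],"slide": [0,0,-0.035],"grip": 0.05},
    {"rot": [0,0,0],"slide": [0,0,-0.04],"grip": 0.05},
    {"rot": [0,0,0],"slide": [0,0,-0.04],"grip": 0.05},
    {"rot": [0,0,0],"slide": [0,0,-0.035],"grip": 0.05},
    {"rot": [0,0,0],"slide": [0,0,-0.015],"grip": 0.05},
    {"rot": [0,0,0],"slide": [0,0,-0.01],"grip": 0.05},
    {"rot": [0,0,0],"slide": [0,0,0],"grip": 0.05},
    {"rot": [0,0,0],"slide": [0,0,0],"grip": 0.05},
  ],
)

```text
time: 14.5
ee_pos: [0.503, -0.2212, 0.1557]
eef_rot: [0.708, 0.706, 0.0, 0.001]
ft_force: [-0.4, 0.4, -0.6]
width: 0.0212
grip_force: 10.0
```

Run:
```python
from h import *
st=sensors.read_state();w=shot('wrist')
cv2.imwrite('pics/l6.png',w['pixels'][:,:,::-1])
print(st['ee_pos'],st['width'],st['grip_force'],st['ft_force'])
```

```text
[ 0.50304424 -0.22121517  0.15567303] 0.021180128386200398 9.99944943934679 [-0.42635598  0.38812966 -0.57653522]
```

View pics/l6.png

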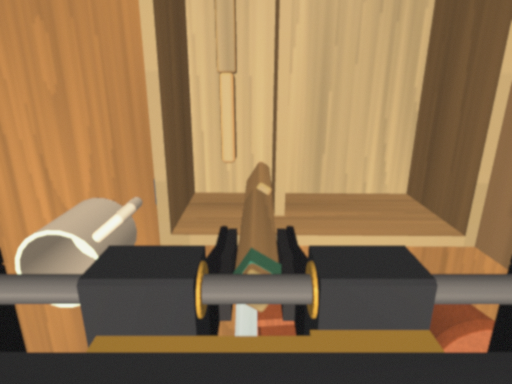

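The wrist view shows the first paddle lying at column 230, clear of the second one's foot at (262,180). I'll tip the second paddle the same way, releasing it above the divider.

Request:
arm_command(
  steps=[
    {"rot": [0,0,0],"slide": [0,0,-0.005],"grip": 0.05},
    {"rot": [0,0,0],"slide": [0,0.028,-0.003],"grip": 0.05},
    {"rot": [0,0,0],"slide": [0,0.027,-0.007],"grip": 0.05},
    {"rot": [0,0,0],"slide": [0,0.026,-0.012],"grip": 0.05},
    {"rot": [0,0,0],"slide": [0,0.023,-0.016],"grip": 0.05},
    {"rot": [0,0,0],"slide": [0,0.02,-0.02],"grip": 0.05},
    {"rot": [0,0,0],"slide": [0,0.012,-0.015],"grip": 0.05},
    {"rot": [0,0,0],"slide": [0,0,0],"grip": 0.05},
  ],
  newtons=4,
)

```text
time: 15.55
ee_pos: [0.5018, -0.0843, 0.0757]
eef_rot: [0.708, 0.706, -0.0, -0.001]
ft_force: [0.2, 0.2, 0.5]
width: 0.0159
grip_force: 4.0
```

Request:
arm_command(
  steps=[
    {"rot": [0,0,0],"slide": [0,0,0],"grip": 0.05},
    {"rot": [0,0,0],"slide": [0,0,0],"grip": 0.33},
    {"rot": [0,0,0],"slide": [0,0,0],"grip": 0.33},
    {"rot": [0,0,0],"slide": [0,0,0.02],"grip": 0.33},
    {"rot": [0,0,0],"slide": [0,0,0.04],"grip": 0.33},
    {"rot": [0,0,0],"slide": [0,0,0.05],"grip": 0.33},
    {"rot": [0,0,0],"slide": [0,0,0.05],"grip": 0.33},
    {"rot": [0,0,0],"slide": [0,0,0.03],"grip": 0.33},
  ],
)

```text
time: 16.55
ee_pos: [0.503, -0.0851, 0.2696]
eef_rot: [0.708, 0.706, 0.001, 0.001]
ft_force: [0.5, 0.1, -0.3]
width: 0.0287
grip_force: 0.0
```

Request:
arm_command(
  steps=[
    {"rot": [0,0,7],"slide": [0,0.03,0.01],"grip": 1},
    {"rot": [0,0,7],"slide": [0,0.045,0],"grip": 1},
    {"rot": [0,0,7],"slide": [0,0.045,0],"grip": 1},
    {"rot": [0,0,7],"slide": [0,0.045,0],"grip": 1},
    {"rot": [0,0,7],"slide": [0,0.045,0],"grip": 1},
    {"rot": [0,0,7],"slide": [0,0.045,0],"grip": 1},
    {"rot": [0,0,7],"slide": [0,0.04,0],"grip": 1},
    {"rot": [0,0,8],"slide": [0,0,0],"grip": 1},
  ],
)

```text
time: 17.55
ee_pos: [0.5014, 0.2136, 0.2768]
eef_rot: [0.281, 0.96, 0.001, -0.0]
ft_force: [0.5, -0.5, 0.1]
width: 0.0865
grip_force: 0.0
```

Run:
```python
from h import *
st=sensors.read_state();w=shot('wrist');t=shot('top');s=shot('side')
cv2.imwrite('pics/l7.png',np.vstack([cv2.resize(np.hstack([t['pixels'][100:290,130:390],s['pixels'][100:290,150:410]]),(800,292)),cv2.resize(w['pixels'],(400,300))[:, :].repeat(1,1) if 0 else np.hstack([cv2.resize(w['pixels'],(400,300))]*2)])[:,:,::-1])
print(st['ee_pos'],st['width'],st['time'])
for z,l in((t,'t'),(w,'w'),(s,'s')):
  for d in eyes.look_for('tin1',z): print(l,np.round(d['bbox']),round(d['conf'],2))
print(proj(w,[[.5277,.2848,.115],[.4406,.3322,.115]]))
```

```text
[0.50138507 0.21362622 0.27684013] 0.08650138976043603 17.55
t [163. 257. 188. 279.] 0.97
t [ 99. 173. 126. 196.] 0.75
t [142. 200. 169. 226.] 0.71
t [124. 258. 153. 282.] 0.61
t [351. 201. 383. 210.] 0.32
w [291.   9. 369.  87.] 0.75
w [439.  15. 512.  82.] 0.64
w [294. 116. 367. 184.] 0.63
s [206. 125. 231. 154.] 0.97
s [123. 137. 146. 167.] 0.81
s [192. 103. 210. 126.] 0.72
s [177. 123. 200. 151.] 0.66
s [135. 157. 161. 185.] 0.62
[[330.97350975 155.48267701]
 [330.47967239  47.8461014 ]]
```

View pics/l7.png

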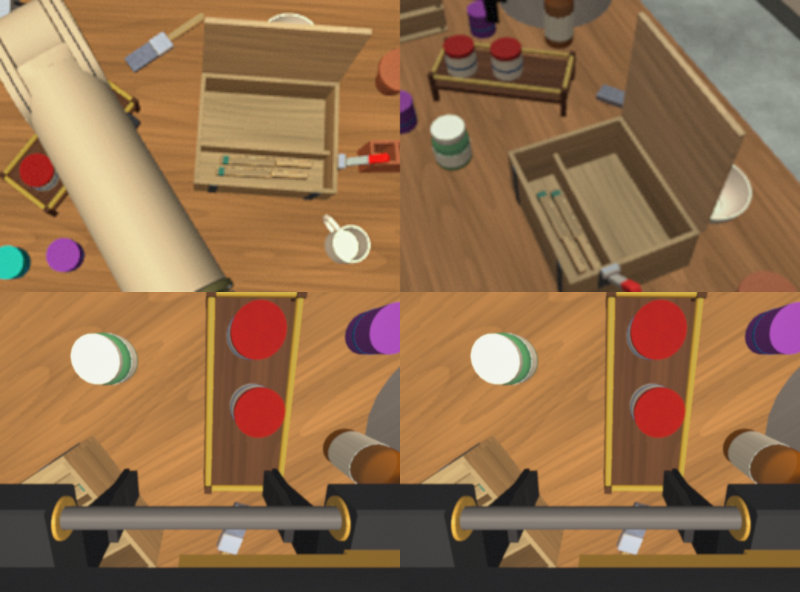

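Both paddles lie flat and side by side in the tray. The tins are where predicted (wrist (330,154) and (330,47)). I'll check the bottle's clearance before descending.

Run:
```python
from h import *
t=shot('top');s=shot('side')
print(onz(t,153,141,.0),onz(t,138,120,.19), onz(s,255,125,0), onz(s,253,82,.19))
print('jar',onz(t,216,243,.09))
for n in('bottle','greenjar'):
  for p in(t,s):print(n,eyes.look_for(n,p)[:1])
w=shot('wrist');print(onz(w,330,154,.115),onz(w,330,49,.115))
```

```text
[0.69383452 0.39178771 0.        ] [0.69055615 0.38805522 0.19      ] [0.70363706 0.39054246 0.        ] [0.69158145 0.38068583 0.19      ]
jar [0.358361   0.14146152 0.09      ]
bottle [{'bbox': [270.2, 206.4, 332.0, 215.4], 'conf': 0.66}]
bottle [{'bbox': [245.6, 76.0, 264.6, 132.2], 'conf': 0.8}]
greenjar []
greenjar [{'bbox': [168.1, 176.0, 197.4, 208.7], 'conf': 0.57}]
[0.52759165 0.28041892 0.115     ] [0.44351004 0.32787708 0.115     ]
```

Request:
arm_command(
  steps=[
    {"rot": [0,0,0],"slide": [0.013,0.035,0],"grip": 1},
    {"rot": [0,0,0],"slide": [0.013,0.034,-0.01],"grip": 1},
    {"rot": [0,0,0],"slide": [0,0,-0.05],"grip": 1},
    {"rot": [0,0,0],"slide": [0,0,-0.05],"grip": 1},
    {"rot": [0,0,0],"slide": [0,0,-0.05],"grip": 1},
    {"rot": [0,0,0],"slide": [0,0,-0.028],"grip": 1},
    {"rot": [0,0,0],"slide": [0,0,0],"grip": 1},
    {"rot": [0,0,0],"slide": [0,0,0],"grip": 0.6},
  ],
  newtons=20,
)

```text
time: 19.2
ee_pos: [0.5291, 0.2796, 0.09]
eef_rot: [0.286, 0.958, 0.001, 0.001]
ft_force: [0.8, 0.3, 0.6]
width: 0.0829
grip_force: 0.0
```

Request:
arm_command(
  steps=[
    {"rot": [0,0,0],"slide": [0,0,0],"grip": 0.5},
    {"rot": [0,0,0],"slide": [0,0,0],"grip": 0.5},
    {"rot": [0,0,0],"slide": [0,0,0],"grip": 0.5},
    {"rot": [0,0,0],"slide": [0,0,0.01],"grip": 0.5},
    {"rot": [0,0,0],"slide": [0,0,0.03],"grip": 0.5},
    {"rot": [0,0,0],"slide": [0,0,0.04],"grip": 0.5},
    {"rot": [0,0,0],"slide": [0,0,0.04],"grip": 0.5},
    {"rot": [0,0,0],"slide": [0,0,0.02],"grip": 0.5},
  ],
)

```text
time: 20.2
ee_pos: [0.5285, 0.2791, 0.2305]
eef_rot: [0.286, 0.958, 0.0, 0.001]
ft_force: [-0.3, 0.1, -4.3]
width: 0.0633
grip_force: 20.0
```

Request:
arm_command(
  steps=[
    {"rot": [0,0,3],"slide": [0.006,-0.02,0.01],"grip": 0.5},
    {"rot": [0,0,4],"slide": [0.007,-0.045,0],"grip": 0.5},
    {"rot": [0,0,5],"slide": [0.007,-0.055,0],"grip": 0.5},
    {"rot": [0,0,5],"slide": [0.007,-0.055,0],"grip": 0.5},
    {"rot": [0,0,5],"slide": [0.007,-0.055,0],"grip": 0.5},
    {"rot": [0,0,5],"slide": [0.007,-0.05,0],"grip": 0.5},
    {"rot": [0,0,4],"slide": [0.007,-0.035,0],"grip": 0.5},
    {"rot": [0,0,2],"slide": [0.003,-0.02,0],"grip": 0.5},
  ],
)

```text
time: 21.2
ee_pos: [0.5788, -0.0589, 0.2373]
eef_rot: [0.002, 1.0, -0.0, -0.001]
ft_force: [-0.1, 0.9, -3.8]
width: 0.0636
grip_force: 20.0
```

Run:
```python
from h import *
st=sensors.read_state();t=shot('top');s=shot('side')
cv2.imwrite('pics/l8.png',cv2.resize(np.hstack([t['pixels'][70:290,190:410],s['pixels'][60:280,190:410]]),(800,400))[:,:,::-1])
print(st['ee_pos'],st['eef_rot'],st['width'],st['time'])
```

```text
[ 0.57875186 -0.05889697  0.23728032] [ 2.24411703e-03  9.99996630e-01 -1.33219326e-04 -1.29878503e-03] 0.06356270057843413 21.2
```

View pics/l8.png

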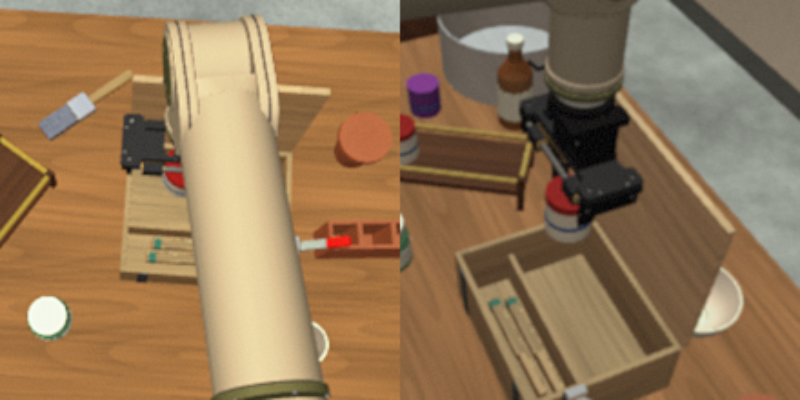

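That uses up the picture budget, so from here I measure numerically. The view shows the tin held over the well beside the upright lid. Before lowering, I'll estimate the wrist column height so I can check it clears the lid edge.

Run:
```python
from h import *
s=shot('side')
def zfor(x,y,row):
    zs=np.linspace(.1,.8,701);P=proj(s,np.c_[zs*0+x,zs*0+y,zs]);i=np.argmin(abs(P[:,1]-row));return zs[i].round(3),P[i]
print('l5 ring',zfor(.521,-.339,210),'bulge',zfor(.521,-.339,167),'tcp .281')
print('l8 ring',zfor(.579,-.058,115),'top',zfor(.579,-.058,61),'tcp .237')
# lid free-edge silhouette check: corner pts
print(proj(s,[[.67,-.247,.335],[.675,.027,.33]]))
```

```text
l5 ring (np.float64(0.444), array([340.57258356, 210.14993265])) bulge (np.float64(0.536), array([353.11336645, 166.99650636])) tcp .281
l8 ring (np.float64(0.403), array([287.81735731, 114.85756598])) top (np.float64(0.524), array([292.47981896,  60.99562624])) tcp .237
[[370.2024289  186.26960819]
 [305.13198368 109.18316049]]
```

Request:
arm_command(
  steps=[
    {"rot": [0,0,0],"slide": [-0.014,0.002,-0.01],"grip": 0.5},
    {"rot": [0,0,0],"slide": [0,0,-0.03],"grip": 0.5},
    {"rot": [0,0,0],"slide": [0,0,-0.035],"grip": 0.5},
    {"rot": [0,0,0],"slide": [0,0,-0.035],"grip": 0.5},
    {"rot": [0,0,0],"slide": [0,0,-0.03],"grip": 0.5},
    {"rot": [0,0,0],"slide": [0,0,-0.025],"grip": 0.5},
    {"rot": [0,0,0],"slide": [0,0,-0.015],"grip": 0.5},
    {"rot": [0,0,0],"slide": [0,0,-0.006],"grip": 0.5},
  ],
)

```text
time: 22.35
ee_pos: [0.5651, -0.0531, 0.052]
eef_rot: [0.001, 1.0, 0.0, -0.0]
ft_force: [-0.3, 0.5, -3.2]
width: 0.0636
grip_force: 20.0
```

Run:
```python
from h import *
st=sensors.read_state();s=shot('side');t=shot('top')
print(st['ee_pos'],st['ft_force'],st['width'])
for p in(s,t):
  for d in eyes.look_for('lid',p)[:2]: print(np.round(d['bbox']),d['conf'])
  for d in eyes.look_for('tin1',p): print('tin',np.round(d['bbox']),d['conf'])
```

```text
[ 0.56506949 -0.05310151  0.05203648] [-0.28687671  0.46502498 -3.21794189] 0.06364639605144506
[294. 118. 376. 249.] 0.76
[369. 278. 413. 321.] 0.66
tin [135. 156. 162. 187.] 0.95
tin [262. 208. 282. 235.] 0.78
tin [124. 136. 149. 166.] 0.57
tin [176. 134. 202. 149.] 0.54
tin [170. 178. 197. 209.] 0.28
[259. 114. 374. 154.] 0.8
[257. 114. 382. 226.] 0.42
tin [143. 199. 169. 224.] 0.82
tin [162. 255. 188. 278.] 0.81
tin [124. 260. 151. 282.] 0.74
tin [100. 174. 124. 197.] 0.69
tin [276. 182. 288. 197.] 0.57
```

Request:
arm_command(
  steps=[
    {"rot": [0,0,0],"slide": [0,0,-0.003],"grip": 0.5},
    {"rot": [0,0,0],"slide": [0,0,0],"grip": 0.9},
    {"rot": [0,0,0],"slide": [0,0,0],"grip": 0.9},
    {"rot": [0,0,0],"slide": [0,0,0],"grip": 0.9},
    {"rot": [0,0,0],"slide": [0,0,0.02],"grip": 0.9},
    {"rot": [0,0,0],"slide": [0,0,0.06],"grip": 0.9},
    {"rot": [0,0,0],"slide": [0,0,0.06],"grip": 0.9},
    {"rot": [0,0,0],"slide": [0,0,0.06],"grip": 0.9},
  ],
)

```text
time: 23.65
ee_pos: [0.5652, -0.0535, 0.2532]
eef_rot: [0.001, 1.0, -0.0, 0.001]
ft_force: [1.3, -0.4, -0.4]
width: 0.0784
grip_force: 0.0
```

Request:
arm_command(
  steps=[
    {"rot": [0,0,-4],"slide": [-0.01,0.04,0.03],"grip": 1},
    {"rot": [0,0,-4],"slide": [-0.02,0.05,0],"grip": 1},
    {"rot": [0,0,-5],"slide": [-0.02,0.055,0],"grip": 1},
    {"rot": [0,0,-5],"slide": [-0.02,0.055,0],"grip": 1},
    {"rot": [0,0,-5],"slide": [-0.02,0.055,0],"grip": 1},
    {"rot": [0,0,-5],"slide": [-0.015,0.05,0],"grip": 1},
    {"rot": [0,0,-5],"slide": [0,0.02,0],"grip": 1},
    {"rot": [0,0,0],"slide": [0,0,0],"grip": 1},
  ],
)

```text
time: 24.65
ee_pos: [0.4595, 0.2729, 0.2808]
eef_rot: [0.284, 0.959, 0.001, 0.0]
ft_force: [0.3, -0.7, 0.4]
width: 0.0867
grip_force: 0.0
```

```bash
cat > redtin.py <<'E'
from h import *
def red(p,area=60):
    h=cv2.cvtColor(p['pixels'],cv2.COLOR_RGB2HSV);m=(((h[...,0]<6)|(h[...,0]>174))&(h[...,1]>180)&(h[...,2]>80)).astype(np.uint8)
    n,l,s,c=cv2.connectedComponentsWithStats(m);return [(c[i].round(1),s[i]) for i in range(1,n) if s[i][4]>area]
E
python3 - <<'E'
from redtin import *
st=sensors.read_state();w=shot('wrist');s=shot('side');t=shot('top')
print(st['ee_pos'],st['eef_rot'],st['time'])
for n,p in(('w',w),('s',s),('t',t)):
  for c,b in red(p): print(n,c,b,'shelf',onz(p,*c,.115).round(4),'chest',onz(p,*c,.073).round(4))
E
```

```text
[0.45948855 0.2728952  0.28078898] [2.83540487e-01 9.58960067e-01 5.66653421e-04 2.47538120e-04] 24.65
w [297.7 122.5] [ 265   89   66   67 3444] shelf [0.4411 0.3328 0.115 ] chest [0.4477 0.3348 0.073 ]
s [187.7 129.6] [179 123  19  14 212] shelf [0.4421 0.3262 0.115 ] chest [0.4518 0.3767 0.073 ]
s [273.2 214.6] [263 205  22  20 335] shelf [ 0.5446 -0.0867  0.115 ] chest [ 0.5599 -0.0586  0.073 ]
s [300.3 286.8] [294 282  13  11  90] shelf [ 0.5128 -0.2936  0.115 ] chest [ 0.5263 -0.2769  0.073 ]
t [284.6 182.9] [275 174  20  19 306] shelf [ 0.5484 -0.0513  0.115 ] chest [ 0.5589 -0.0538  0.073 ]
t [376.2 202.6] [370 199  14   8  81] shelf [ 0.5057 -0.3262  0.115 ] chest [ 0.5146 -0.3386  0.073 ]
```

Tin A stands in the well at (0.56, -0.055). Tin B is at (0.4415, 0.3315) on the shelf, so I'll grasp it next.

Request:
arm_command(
  steps=[
    {"rot": [0,0,0],"slide": [-0.009,0.03,0],"grip": 1},
    {"rot": [0,0,0],"slide": [-0.009,0.029,-0.01],"grip": 1},
    {"rot": [0,0,0],"slide": [0,0,-0.05],"grip": 1},
    {"rot": [0,0,0],"slide": [0,0,-0.05],"grip": 1},
    {"rot": [0,0,0],"slide": [0,0,-0.05],"grip": 1},
    {"rot": [0,0,0],"slide": [0,0,-0.031],"grip": 1},
    {"rot": [0,0,0],"slide": [0,0,0],"grip": 1},
    {"rot": [0,0,0],"slide": [0,0,0],"grip": 0.6},
  ],
  newtons=20,
)

```text
time: 25.8
ee_pos: [0.4434, 0.33, 0.0902]
eef_rot: [0.286, 0.958, 0.001, 0.001]
ft_force: [0.2, -0.4, -0.5]
width: 0.0824
grip_force: 0.0
```

Request:
arm_command(
  steps=[
    {"rot": [0,0,0],"slide": [0,0,0],"grip": 0.5},
    {"rot": [0,0,0],"slide": [0,0,0],"grip": 0.5},
    {"rot": [0,0,0],"slide": [0,0,0],"grip": 0.5},
    {"rot": [0,0,0],"slide": [0,0,0.01],"grip": 0.5},
    {"rot": [0,0,0],"slide": [0,0,0.03],"grip": 0.5},
    {"rot": [0,0,0],"slide": [0,0,0.04],"grip": 0.5},
    {"rot": [0,0,0],"slide": [0,0,0.04],"grip": 0.5},
    {"rot": [0,0,0],"slide": [0,0,0.03],"grip": 0.5},
  ],
)

```text
time: 26.8
ee_pos: [0.4421, 0.3302, 0.2406]
eef_rot: [0.285, 0.958, 0.0, 0.0]
ft_force: [0.2, 0.2, -2.9]
width: 0.0635
grip_force: 20.0
```

Request:
arm_command(
  steps=[
    {"rot": [0,0,3],"slide": [0.008,-0.02,0.01],"grip": 0.5},
    {"rot": [0,0,4],"slide": [0.012,-0.045,0],"grip": 0.5},
    {"rot": [0,0,5],"slide": [0.013,-0.05,0],"grip": 0.5},
    {"rot": [0,0,5],"slide": [0.013,-0.05,0],"grip": 0.5},
    {"rot": [0,0,5],"slide": [0.013,-0.05,0],"grip": 0.5},
    {"rot": [0,0,5],"slide": [0.013,-0.05,0],"grip": 0.5},
    {"rot": [0,0,4],"slide": [0.013,-0.05,0],"grip": 0.5},
    {"rot": [0,0,2],"slide": [0.013,-0.05,0],"grip": 0.5},
  ],
)

```text
time: 27.8
ee_pos: [0.5403, -0.0364, 0.2489]
eef_rot: [0.001, 1.0, -0.0, -0.0]
ft_force: [1.5, 0.2, -3.1]
width: 0.0633
grip_force: 20.0
```

Request:
arm_command(
  steps=[
    {"rot": [0,0,0],"slide": [0.01,-0.045,0],"grip": 0.5},
    {"rot": [0,0,0],"slide": [0.01,-0.045,0],"grip": 0.5},
    {"rot": [0,0,0],"slide": [0.005,-0.03,0],"grip": 0.5},
    {"rot": [0,0,0],"slide": [0,-0.011,0],"grip": 0.5},
    {"rot": [0,0,0],"slide": [0,0,0],"grip": 0.5},
    {"rot": [0,0,0],"slide": [0,0,-0.02],"grip": 0.5},
    {"rot": [0,0,0],"slide": [0,0,-0.03],"grip": 0.5},
    {"rot": [0,0,0],"slide": [0,0,-0.02],"grip": 0.5},
  ],
)

```text
time: 28.8
ee_pos: [0.565, -0.1641, 0.1776]
eef_rot: [0.0, 1.0, 0.0, -0.0]
ft_force: [0.4, 0.5, -2.4]
width: 0.0634
grip_force: 20.0
```

Request:
arm_command(
  steps=[
    {"rot": [0,0,0],"slide": [0,-0.002,-0.02],"grip": 0.5},
    {"rot": [0,0,0],"slide": [0,0,-0.03],"grip": 0.5},
    {"rot": [0,0,0],"slide": [0,0,-0.03],"grip": 0.5},
    {"rot": [0,0,0],"slide": [0,0,-0.02],"grip": 0.5},
    {"rot": [0,0,0],"slide": [0,0,-0.015],"grip": 0.5},
    {"rot": [0,0,0],"slide": [0,0,-0.01],"grip": 0.5},
    {"rot": [0,0,0],"slide": [0,0,-0.003],"grip": 0.5},
    {"rot": [0,0,0],"slide": [0,0,0],"grip": 0.5},
  ],
)

```text
time: 29.8
ee_pos: [0.5657, -0.168, 0.051]
eef_rot: [0.002, 1.0, -0.0, 0.0]
ft_force: [-0.3, 0.5, -3.1]
width: 0.0633
grip_force: 20.0
```

Request:
arm_command(
  steps=[
    {"rot": [0,0,0],"slide": [0,0,0],"grip": 0.9},
    {"rot": [0,0,0],"slide": [0,0,0],"grip": 0.9},
    {"rot": [0,0,0],"slide": [0,0,0],"grip": 0.9},
    {"rot": [0,0,0],"slide": [0,0,0.02],"grip": 0.9},
    {"rot": [0,0,0],"slide": [0,0,0.06],"grip": 0.9},
    {"rot": [0,0,0],"slide": [0,0,0.06],"grip": 0.9},
    {"rot": [0,0,0],"slide": [-0.02,0,0.06],"grip": 0.5},
    {"rot": [0,0,0],"slide": [-0.06,0,0],"grip": 0},
  ],
)

```text
time: 30.8
ee_pos: [0.4889, -0.1668, 0.2559]
eef_rot: [-0.0, 1.0, -0.001, 0.005]
ft_force: [-0.7, -0.4, 0.9]
width: 0.0651
grip_force: 0.0
```

Run:
```python
from redtin import *
st=sensors.read_state();s=shot('side');t=shot('top')
print(st['ee_pos'],st['time'])
for n,p in(('s',s),('t',t)):
  for c,b in red(p): print(n,c,b,'chest',onz(p,*c,.073).round(4))
for p in(s,t):
  for n in('paddle1','tin1','lid'):
    for d in eyes.look_for(n,p)[:4]: print(n,np.round(d['bbox']).tolist(),round(d['conf'],2))
```

```text
[ 0.48888194 -0.16679563  0.25586079] 30.8
s [293.6 247. ] [282 237  24  21 398] chest [ 0.5628 -0.1729  0.073 ]
s [300.3 286.7] [294 282  13  11  89] chest [ 0.5264 -0.2766  0.073 ]
t [284.6 182.9] [275 173  20  20 308] chest [ 0.5589 -0.0538  0.073 ]
paddle1 [239.0, 223.0, 272.0, 276.0] 0.91
paddle1 [247.0, 226.0, 280.0, 272.0] 0.82
tin1 [124.0, 136.0, 148.0, 166.0] 0.97
tin1 [192.0, 102.0, 213.0, 128.0] 0.78
tin1 [136.0, 156.0, 164.0, 185.0] 0.77
tin1 [214.0, 295.0, 247.0, 348.0] 0.64
lid [296.0, 109.0, 375.0, 249.0] 0.97
paddle1 [274.0, 209.0, 331.0, 215.0] 0.86
paddle1 [273.0, 204.0, 333.0, 206.0] 0.79
tin1 [162.0, 254.0, 189.0, 279.0] 0.96
tin1 [274.0, 174.0, 295.0, 196.0] 0.91
tin1 [122.0, 260.0, 148.0, 280.0] 0.82
tin1 [98.0, 170.0, 130.0, 197.0] 0.65
lid [261.0, 115.0, 373.0, 157.0] 0.62
```

Both tins and both paddles are in place, and the lid is still open. Next I'll go over the lid and hook it from behind with shut fingers.

Request:
arm_command(
  steps=[
    {"rot": [0,0,0],"slide": [0,0.007,0.05],"grip": 0},
    {"rot": [0,0,0],"slide": [0.01,0.01,0.06],"grip": 0},
    {"rot": [0,0,0],"slide": [0.03,0.01,0.05],"grip": 0},
    {"rot": [0,0,0],"slide": [0.045,0.01,0.015],"grip": 0},
    {"rot": [0,0,0],"slide": [0.045,0.01,0],"grip": 0},
    {"rot": [0,0,0],"slide": [0.045,0.01,0],"grip": 0},
    {"rot": [0,0,0],"slide": [0.045,0,0],"grip": 0},
    {"rot": [0,0,0],"slide": [0.026,0,0],"grip": 0},
  ],
)

```text
time: 32.2
ee_pos: [0.734, -0.1096, 0.4217]
eef_rot: [0.001, 1.0, 0.001, -0.002]
ft_force: [0.3, -0.4, -0.0]
width: 0.0003
grip_force: 0.0
```

Run:
```python
from redtin import *
st=sensors.read_state();s=shot('side');w=shot('wrist')
print(st['ee_pos'],st['eef_rot'],st['joint_positions'],st['width'],st['time'])
print('lid',[np.round(d['bbox']) for d in eyes.look_for('lid',s)],[np.round(d['bbox']) for d in eyes.look_for('lid',w)])
for e in(.66,.675,.69): print(proj(w,[[e,-.247,.335],[e,.027,.335]]).round(0).tolist())
```

```text
[ 0.73398178 -0.10960447  0.42168736] [ 1.02187021e-03  9.99997660e-01  8.47677396e-04 -1.70813557e-03] [ 0.32666558  0.74542719 -0.78220879  0.515712    0.54725079  1.98774408
  1.50519517] 0.00025626846717412266 32.2
lid [array([296., 109., 374., 248.])] [array([ 64.,  91., 441., 128.])]
[[64.0, 97.0], [445.0, 96.0]]
[[67.0, 118.0], [442.0, 118.0]]
[[71.0, 138.0], [439.0, 138.0]]
```

The wrist view puts the lid's outer face at x≈0.683, so 0.734 is clear. I'll lower behind it and drag it forward along the arc.

Request:
arm_command(
  steps=[
    {"rot": [0,0,0],"slide": [0,0,-0.03],"grip": 0},
    {"rot": [0,0,0],"slide": [0,0,-0.04],"grip": 0},
    {"rot": [0,0,0],"slide": [0,0,-0.04],"grip": 0},
    {"rot": [0,0,0],"slide": [0,0,-0.002],"grip": 0},
    {"rot": [0,0,0],"slide": [-0.02,0,0],"grip": 0},
    {"rot": [0,0,0],"slide": [-0.02,0,0],"grip": 0},
    {"rot": [0,0,0],"slide": [-0.02,0,0],"grip": 0},
    {"rot": [0,0,0],"slide": [-0.03,0,0],"grip": 0},
  ],
)

```text
time: 33.4
ee_pos: [0.6419, -0.1107, 0.3157]
eef_rot: [0.002, 1.0, -0.0, 0.002]
ft_force: [2.4, 0.7, -1.0]
width: 0.0008
grip_force: 1.2
```

Run:
```python
from redtin import *
st=sensors.read_state();s=shot('side');w=shot('wrist')
print(st['ee_pos'],st['ft_force'],st['time'])
print('lid',[np.round(d['bbox']) for d in eyes.look_for('lid',s)],[np.round(d['bbox']) for d in eyes.look_for('lid',w)])
```

```text
[ 0.64185007 -0.11068471  0.3156592 ] [ 2.38011349  0.66085993 -0.99897963] 33.4
lid [array([286., 115., 352., 248.])] [array([  2., 176., 512., 235.]), array([174., 231., 241., 243.])]
```

Force +2.4 N in x and the lid box moved, so it is following. I'll continue the arc.

Request:
arm_command(
  steps=[
    {"rot": [0,0,0],"slide": [-0.036,0,-0.01],"grip": 0},
    {"rot": [0,0,0],"slide": [-0.034,0,-0.013],"grip": 0},
    {"rot": [0,0,0],"slide": [-0.032,0,-0.019],"grip": 0},
    {"rot": [0,0,0],"slide": [-0.028,0,-0.024],"grip": 0},
    {"rot": [0,0,0],"slide": [-0.023,0,-0.029],"grip": 0},
    {"rot": [0,0,0],"slide": [-0.018,0,-0.033],"grip": 0},
    {"rot": [0,0,0],"slide": [-0.011,0,-0.036],"grip": 0},
    {"rot": [0,0,0],"slide": [0,0,0],"grip": 0},
  ],
)

```text
time: 34.6
ee_pos: [0.459, -0.1106, 0.1483]
eef_rot: [0.001, 1.0, 0.0, -0.001]
ft_force: [0.9, -0.2, 1.6]
width: 0.0004
grip_force: 0.0
```

Run:
```python
from redtin import *
st=sensors.read_state();s=shot('side')
print(st['ee_pos'],st['ft_force'],st['time'])
print('lid',[np.round(d['bbox']) for d in eyes.look_for('lid',s)])
for th in(.1,.175,.3): print(th,proj(s,[[.66-.23*np.cos(th),y,.105+.23*np.sin(th)] for y in(-.247,.027)]).round().tolist())
```

```text
[ 0.45897995 -0.11064057  0.14827013] [ 0.91101986 -0.24849831  1.57649585] 34.6
lid [array([216., 174., 347., 278.])]
0.1 [[259.0, 280.0], [216.0, 194.0]]
0.175 [[260.0, 276.0], [217.0, 190.0]]
0.3 [[263.0, 269.0], [218.0, 182.0]]
```

Request:
arm_command(
  steps=[
    {"rot": [0,0,0],"slide": [-0.002,0,-0.015],"grip": 0},
    {"rot": [0,0,0],"slide": [-0.001,0,-0.01],"grip": 0},
    {"rot": [0,0,0],"slide": [0,0,-0.005],"grip": 0},
    {"rot": [0,0,0],"slide": [0,0,-0.002],"grip": 0},
    {"rot": [0,0,0],"slide": [0,0,-0.001],"grip": 0},
    {"rot": [0,0,0],"slide": [0,0,-0.001],"grip": 0},
    {"rot": [0,0,0],"slide": [0,0,0],"grip": 0},
    {"rot": [0,0,0],"slide": [0,0,0],"grip": 0},
  ],
)

```text
time: 35.7
ee_pos: [0.4568, -0.1109, 0.1154]
eef_rot: [0.002, 1.0, -0.0, 0.0]
ft_force: [-3.0, 1.5, 7.0]
width: 0.0003
grip_force: 3.3
```

The lid reads z≈0.115 under the tip with 7 N, so it's seated on the rim. I'll press a touch more, then lift and move beyond the clamp.

Request:
arm_command(
  steps=[
    {"rot": [0,0,0],"slide": [0,0,-0.002],"grip": 0},
    {"rot": [0,0,0],"slide": [0,0,0],"grip": 0},
    {"rot": [0,0,0],"slide": [0,0,0.04],"grip": 0},
    {"rot": [0,0,0],"slide": [0,0,0.06],"grip": 0},
    {"rot": [0,0,0],"slide": [0,-0.02,0.06],"grip": 0},
    {"rot": [0,0,0],"slide": [0.01,-0.05,0.03],"grip": 0},
    {"rot": [0,0,0],"slide": [0.015,-0.055,0],"grip": 0},
    {"rot": [0,0,0],"slide": [0.015,-0.055,0],"grip": 0},
  ],
)

```text
time: 36.7
ee_pos: [0.4971, -0.2929, 0.3028]
eef_rot: [0.002, 1.0, -0.001, 0.0]
ft_force: [0.8, -0.3, 1.4]
width: 0.0005
grip_force: 0.0
```

Request:
arm_command(
  steps=[
    {"rot": [0,0,0],"slide": [0,-0.05,0],"grip": 0},
    {"rot": [0,0,0],"slide": [0,-0.04,0],"grip": 0},
    {"rot": [0,0,0],"slide": [0,-0.015,0],"grip": 0},
    {"rot": [0,0,0],"slide": [0,0,0],"grip": 0},
    {"rot": [0,0,0],"slide": [0,0,0],"grip": 0},
    {"rot": [0,0,0],"slide": [0,0,0],"grip": 0},
    {"rot": [0,0,0],"slide": [0,0,0],"grip": 0},
    {"rot": [0,0,0],"slide": [0,0,0],"grip": 0},
  ],
)

```text
time: 37.7
ee_pos: [0.4967, -0.3954, 0.3024]
eef_rot: [0.001, 1.0, -0.0, 0.0]
ft_force: [-1.0, -1.1, 0.5]
width: 0.0001
grip_force: 0.0
```

Run:
```python
from redtin import *
st=sensors.read_state();s=shot('side');t=shot('top');w=shot('wrist')
print(st['ee_pos'],st['ft_force'],st['time'])
for n,p in(('s',s),('t',t),('w',w)):
  for c,b in red(p,30): print(n,c,b)
  print([(np.round(d['bbox']).tolist(),round(d['conf'],2)) for d in eyes.look_for('lid',p)])
for th in(0,.06,.12): print(th,proj(s,[[.66-.23*np.cos(th)+.01*np.sin(th)*k,y,.105+.23*np.sin(th)+.01*k] for y in(-.247,.027) for k in (0,1)]).round(1).tolist())
```

```text
[ 0.49671098 -0.39544238  0.30235002] [-0.97877117 -1.08785866  0.54674327] 37.7
s [300.3 286.8] [294 282  13  11  91]
[]
t [376.4 202.7] [370 199  14   8  81]
[([257.0, 148.0, 351.0, 227.0], 0.62), ([349.0, 200.0, 382.0, 210.0], 0.57)]
w [345.8 175.8] [332 165  29  23 494]
[([379.0, 100.0, 510.0, 276.0], 0.97)]
0 [[258.0, 285.0], [258.0, 283.0], [216.7, 199.7], [216.4, 197.3]]
0.06 [[258.2, 282.1], [258.5, 279.9], [216.4, 196.4], [216.4, 193.9]]
0.12 [[258.8, 279.0], [259.3, 276.7], [216.5, 192.9], [216.6, 190.3]]
```

The lid is shut: the tip stopped at rim height plus the lid thickness. Now I'll lower beyond the clamp and sweep it over.

Request:
arm_command(
  steps=[
    {"rot": [0,0,0],"slide": [0,0,-0.05],"grip": 0},
    {"rot": [0,0,0],"slide": [0,0,-0.05],"grip": 0},
    {"rot": [0,0,0],"slide": [0,0,-0.037],"grip": 0},
    {"rot": [0,0,0],"slide": [0,0,0],"grip": 0},
    {"rot": [0,0,0],"slide": [0,0.03,0],"grip": 0},
    {"rot": [0,0,0],"slide": [0,0.02,0],"grip": 0},
    {"rot": [0,0,0],"slide": [0,0.026,0],"grip": 0},
    {"rot": [0,0,0],"slide": [0,0.016,0.003],"grip": 0},
  ],
)

```text
time: 39.0
ee_pos: [0.4978, -0.3044, 0.171]
eef_rot: [0.002, 1.0, -0.002, 0.002]
ft_force: [1.1, -2.3, 3.3]
width: 0.0003
grip_force: 1.5
```

Request:
arm_command(
  steps=[
    {"rot": [0,0,0],"slide": [0,0.016,0.003],"grip": 0},
    {"rot": [0,0,0],"slide": [0,0.02,0.011],"grip": 0},
    {"rot": [0,0,0],"slide": [0,0.01,0],"grip": 0},
    {"rot": [0,0,0],"slide": [0,0.01,0],"grip": 0},
    {"rot": [0,0,0],"slide": [0,0,0],"grip": 0},
    {"rot": [0,0,0],"slide": [0,0,0],"grip": 0},
    {"rot": [0,0,0],"slide": [0,0,0],"grip": 0},
    {"rot": [0,0,0],"slide": [0,0,0],"grip": 0},
  ],
)

```text
time: 40.0
ee_pos: [0.4966, -0.2479, 0.182]
eef_rot: [0.002, 1.0, 0.0, -0.0]
ft_force: [-0.2, 0.9, 0.4]
width: 0.0001
grip_force: 0.0
```

Run:
```python
from redtin import *
st=sensors.read_state();s=shot('side');t=shot('top');w=shot('wrist')
print(st['ee_pos'],st['ft_force'],st['time'])
for n,p in(('s',s),('t',t),('w',w)):
  for c,b in red(p,15): print(n,c,b)
for th in(50,60,70,80): 
  a=np.radians(th);X=[.496,-.2556+.075*np.cos(a)-.01*np.sin(a),.112+.075*np.sin(a)+.01*np.cos(a)];print(th,[proj(p,X)[0].round(1).tolist() for p in(s,t,w)])
```

```text
[ 0.49657287 -0.24790732  0.18200457] [-0.2070158   0.86336837  0.43059111] 40.0
w [289.9 235.1] [267 221  53  25 718]
50 [[279.5, 247.3], [343.2, 199.4], [315.1, 238.9]]
60 [[282.0, 250.0], [347.8, 199.2], [295.3, 243.9]]
70 [[284.7, 253.6], [352.6, 199.2], [272.3, 247.4]]
80 [[287.5, 258.0], [357.4, 199.4], [247.5, 249.0]]
```

The clamp is at about 60°. I'll carry on down.

Request:
arm_command(
  steps=[
    {"rot": [0,0,0],"slide": [0,0.02,-0.006],"grip": 0},
    {"rot": [0,0,0],"slide": [0,0.017,-0.012],"grip": 0},
    {"rot": [0,0,0],"slide": [0,0.013,-0.017],"grip": 0},
    {"rot": [0,0,0],"slide": [0,0.007,-0.015],"grip": 0},
    {"rot": [0,0,0],"slide": [0,0,-0.004],"grip": 0},
    {"rot": [0,0,0],"slide": [0,0,-0.002],"grip": 0},
    {"rot": [0,0,0],"slide": [0,0,0],"grip": 0},
    {"rot": [0,0,0],"slide": [0,0,0],"grip": 0},
  ],
)

```text
time: 41.15
ee_pos: [0.4966, -0.1887, 0.1286]
eef_rot: [0.001, 1.0, 0.0, -0.001]
ft_force: [-18.5, 10.3, 42.3]
width: 0.0007
grip_force: 21.0
```

The clamp is firmly seated (tip at grip-top height). I'll back off and check.

Request:
arm_command(
  steps=[
    {"rot": [0,0,0],"slide": [0,0,0.01],"grip": 0},
    {"rot": [0,0,0],"slide": [0,0,0.04],"grip": 0},
    {"rot": [0,0,0],"slide": [0,0,0.06],"grip": 0},
    {"rot": [0,0,0],"slide": [0,0,0.06],"grip": 0},
    {"rot": [0,0,0],"slide": [-0.03,-0.02,0.03],"grip": 0},
    {"rot": [0,0,0],"slide": [-0.03,-0.04,0],"grip": 0},
    {"rot": [0,0,0],"slide": [0,-0.04,0],"grip": 0},
    {"rot": [0,0,0],"slide": [0,-0.03,0],"grip": 0},
  ],
)

```text
time: 42.15
ee_pos: [0.4357, -0.323, 0.3254]
eef_rot: [0.003, 1.0, -0.0, -0.0]
ft_force: [0.2, 0.3, 0.7]
width: 0.0005
grip_force: 0.0
```

Run:
```python
from redtin import *
st=sensors.read_state();s=shot('side');t=shot('top');w=shot('wrist')
print(st['ee_pos'],st['ft_force'],st['time'])
for n,p in(('s',s),('t',t),('w',w)):
  for c,b in red(p,15): print(n,c,b)
for th in(0,5,10): 
  a=np.radians(th);X=[.496,-.2556+.075*np.cos(a)-.01*np.sin(a),.112+.075*np.sin(a)+.01*np.cos(a)];print(th,[proj(p,X)[0].round(1).tolist() for p in(s,t,w)])
print([(np.round(d['bbox']).tolist(),round(d['conf'],2)) for p in(s,t,w) for d in eyes.look_for('lid',p)])
```

```text
[ 0.43567373 -0.32304575  0.32539394] [0.20990681 0.33185804 0.73269755] 42.15
t [327.1 202. ] [321 200  13   5  62]
w [381.  212.9] [365 207  33  13 400]
0 [[271.9, 248.1], [327.6, 202.3], [378.8, 212.0]]
5 [[272.2, 247.0], [328.4, 201.9], [379.8, 214.0]]
10 [[272.7, 246.1], [329.4, 201.5], [380.3, 216.1]]
[([216.0, 194.0, 348.0, 281.0], 0.58), ([260.0, 148.0, 351.0, 227.0], 0.79), ([320.0, 151.0, 510.0, 326.0], 0.71), ([462.0, 333.0, 490.0, 349.0], 0.32)]
```

The red grip shows where a fully lowered clamp should be (top (327,202), about 0°). Handing in.

```bash
python3 -c "
from bench import order
print(order.close_job())"
```

```text
the job is handed in; nothing more can be done
None
```

I packed both tins and both paddles, shut the lid, swung the clamp down, and handed the job in at about 42 s; no verdict came back, and the final clamp press read 42 N at the wrist, made with the fingertips.

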